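# Pin the plate in the fixture and hold the spring plunger down

### The arm

A 6-joint arm with a two-finger parallel gripper is mounted at the origin on the work surface. World frame = base frame: x ahead of the robot, y to its left, z up, the work surface at z = 0. Lengths are in mm, angles in rad, forces in N, time in s.
With the tool pointing down it reaches from about 275 to 750 mm from the base axis. Payload 10.2 kg.
Tool frame: the origin (TCP) lies at the very end of the fingers, on their centre line; the grasp point (between the pads) lies 19 mm behind it (ctrl.hold_point_z is the distance from the TCP to the grasp point, in mm); z points along the fingers, y is the direction in which the jaws open and shut (so a half turn about z gives the same grasp; the last joint's range is limited). The gripper opens to 85 mm and grips with 20 to 120 N. Pads are 22 mm wide; open, the fingers measure 114 mm over their backs; the gripper's body (76 mm by 85 mm) begins 54 mm behind the grasp point. The pads swing forward as they close: fully open they stand 13 mm farther back than shut.
Start: joints at [-0.223, 0.313, 1.498, -0, 1.331, -0.223], TCP at [525.006, -0.013, 231.294] pointing down, gripper open.
Joint ranges: [-2.94, 2.94], [-0.97, 2.17], [0.19, 2.56], [-1.23, 4.37], [0.02, 3.11], [-2.88, 2.88]. Speed limits (rad/s): [2.39, 2.39, 3.01, 3.14, 3.14, 3.14].

### API

Orientations are given as a unit quaternion [w, x, y, z].
In Python, from rig import readout, cams, workorder, spotter, ctrl gives the robot as it stands.
- The arm moves only by the tool step_arm, never from a script. Its argument "plan" is text: rows parted by semicolons, each of 5 numbers parted by spaces: the shift along the tool's x, y, z in cm, then the turn about the tool's z in degrees, then the opening in per cent of the stroke, from 0 (shut) to 100 (fully open). In form: x y z twist gripper; .... A call has 1 to 10 rows; each row is the pose to reach, as a shift and turn from the pose commanded when the call began, along the tool's axes at that moment; what a row does not reach only later rows make up. A row lasts 1/10 s, in which the tool goes at most 50 mm and 8.59 degrees, less where a joint would pass 70% of its speed; a pose out of reach is approached as far as the arm can. A call with a gripper value outside its range is refused whole. The fingers move at their own pace and stop on an object; "grip_force" is the grip in N (left out, the last holds). Time passes only in rows, so rows that repeat a pose let the fingers close. It gives the time, the measured TCP pose, the force and the opening at its end, in the units of the state.
- readout.sense(): the state, without advancing time (a new reading comes with each control period).
- cams.capture(name): name is "scene" or "side" or "wrist"; returns (picture, depth): 400x640x3 uint8, red, green, blue; 400x640 float32, mm along the optical axis (not along the pixel's ray), 0 where there is no reading.
- cams.camera_info(name): a dict with "vfov" (degrees; the focal length in pixels is half the picture's height over the tangent of half this angle, whatever the lens; pixels are square), "cx", "cy" (the principal point, pixels), "rvec" (rotation vector, rad) and "tvec" (3), from world to camera coordinates, as OpenCV has them. Camera axes: x right, y down, z forward; pixel columns grow to the right and rows downward; lengths in mm; the calibration is good to about 2 mm. A picture is of the moment at which its call begins: read the wrist's pose just before it. camera_info takes no time and is no camera call; for the wrist camera it gives the pose at the moment of the call.
- workorder.finish_job(): hands the job in, once; it reports no verdict.
Trained networks look in the newest picture that a camera, given by its name, has taken for a name from the list of things; names that differ only in an ending like _2 or _b are one class to them, and where a whole thing is asked for, a point or a joint stands for the part that bears it (a point fixed in the world has none). Each returns a list of dicts, best first, with "conf" (0 to 1); they miss things now and then, are a little off and sometimes report something else, mostly with a low value. They report only what shows in the picture. A call takes as long as a camera call. They do not tell look-alikes from the thing itself.
- spotter.regions_of(camera, target): "pixels" (400x640 bool, what is visible of it) and "extent" ([centre column, centre row, width, height] in pixels, round what is visible of it).
The state is a dict: "time_s": time; "joints": joint angles; "dq": joint speeds; "tau": joint torques, N m; "eef_pos": TCP position; "ee_rot": TCP orientation; "force": force on the tool from outside, world axes, zero at the start; "wrist_torque": the same for the moment, N m; "grip_width": opening from 0.0 (shut) to 1.0 (fully open).
Only numpy, scipy, OpenCV 4.12 (cv2) and the standard library are available. Lean on these libraries where they do the work, as an engineer would, in place of code of your own. Each camera call takes 0.05 s, during which the arm holds its last target. There are 200 camera calls.

### The job

Lock the aluminium plate in the hold-down fixture: take the collared lock pin from the wooden stand and push it through the hole in the plate into the fixture below until its collar sits on the plate, then let go of it. Then press the fixture's spring plunger down from above until the top of its cap is level with the top of the fixed post beside it, and finish while holding it there: do not let go. Leave the other tools and pieces of stock where they are.

Things in the scene. Friction and masses are not known exactly. Their poses are not given: they have to be found in the camera images.
- fixture: Grey hold-down fixture fixed to the table: base 120 x 230 x 33 mm high (x, y, z). Origin: centre of its underside; z up. In its +y half an arm (z 68 to 88 mm, from a column at +x; barrel 34 mm wide to z 108) holds the spring plunger over the plate; at the +y end stands the setting post. The pin hole is in the -y half, 100 mm from the plunger. Fences round the plate rise to z 44 mm.
- bush (a point): Mouth of the pin hole in the base's top face, at (0, -55, 33) mm in the fixture's frame. The hole is round, 14 mm wide, goes straight down through the base (33 mm), and lies 3 mm under the plate's hole.
- work_plate: Bare aluminium plate 70 x 150 x 5 mm lying loose between the fences on two 3 mm strips on the fixture's base (its underside 36 mm above the table), 0.7 mm of play each way. Origin: centre of its underside, axes as the fixture's.
- plate_hole (a point): Centre of the plate's 14 mm round through hole, on the plate's upper face (41 mm above the table).
- lock_pin: Steel pin upright in a hole of the stand, the only one with a collar. Shank 12 mm thick, 35 mm long; collar 26 mm wide, 5 mm thick; round grip 18 mm thick, 33 mm tall; 73 mm overall, 0.1 kg. Origin: shank tip, on the axis; z up towards the grip. In the stand the tip is 10 mm above the table, the collar 15 mm above the stand's top. Fully home, the tip is 27 mm below the bush mouth.
- stand: Fixed wooden stand 60 x 150 x 30 mm high; origin: centre of its underside. Three 13 mm holes, 20 mm deep, in a row along its y axis, 46 mm apart, hold the lock pin, a plain dowel and a centre punch in any order.
- plunger (a joint): How far the plunger is pressed down, m: 0 at rest, 0.020 at the bottom stop, 0.012 level with the setting post. It springs back if let go. Takes about 1.5 N at first, about 12 N at 0.012 (its sprung rubber foot meets the plate after 2 mm and adds 0.6 N/mm; the return spring 0.25 N/mm).
- cap_top (a point): Centre of the flat top of the plunger's round steel cap, 34 mm in diameter, 12 mm thick; 142 mm above the table at rest, at (0, 45) mm in the fixture's frame. It moves straight down with the plunger.
- post_top (a point): Centre of the flat top of the fixed setting post, a plain steel post 14 mm in diameter, 54 mm from the plunger's axis at (0, 99) mm in the fixture's frame; 130 mm above the table, 12 mm lower than the cap at rest.
- foot: Round rubber foot of the plunger, 30 mm in diameter, under the arm; it presses on the plate when the plunger is down. Origin: centre of its underside.
- dowel: Plain steel dowel without collar, 12 mm in diameter, 57 mm long, upright in the stand; leave it. Origin: its lower end.
- punch: Dark slim centre punch, 12 mm in diameter, 100 mm long, point down in the stand; leave it. Origin: its point.
- hammer: Hammer, 270 mm long, lying on the table; leave it.
- v_block: Grey steel V-block, 80 x 50 x 45 mm, on the table; leave it. Origin: centre of its underside.
- spare_plate: Spare aluminium plate 60 x 90 x 5 mm flat on the table; leave it. Origin: centre of its underside.
- copper_strip: Copper strip 15 x 160 x 4 mm flat on the table; leave it. Origin: centre of its underside.
Things that resemble listed ones, but are neither listed nor needed, are in the scene too. What is shaped like the lock_pin but orange is not meant. Leave any red or yellow look-alike of the work_plate alone.

How it is judged:
By the outcome, as a careful person would: the job done as asked, in the order asked, and still so for the second after the job is handed in, while the arm keeps its last pose, push and grip.
It also fails if it takes over 51 s, if anything falls off the work surface, if the arm or the gripper's body presses on something with over 40 N, if the wrist force passes 120 N, or if a joint passes its speed limit or range.

## Working session

There is one attempt and no reset: what is moved stays moved. The work goes in short steps, Python scripts to look and compute and a tool call to move; the robot and the scene stay as the last step left them, time stands still between calls to the robot, and variables do not carry over. Pictures are saved under pics/ and viewed, about 8 in all and at most 12, crops included, and the job is handed in when it is done.

Besides the shell and the picture viewer there is one more tool, called after "Call:" in YAML: its name, and indented under it one key for each argument. step_arm: Moves the arm, as the interface text tells. Its arguments: {"type":"object","properties":{"plan":{"type":"string"},"grip_force":{"type":"number"}},"required":["plan"]}

```bash
mkdir -p pics; cat > h.py <<'E'
import numpy as np, cv2
from rig import readout, cams, workorder, spotter, ctrl
def cap(n,f=None):
    ci=cams.camera_info(n); p,d=cams.capture(n)
    if f: cv2.imwrite('pics/'+f,p[:,:,::-1])
    return p,d,ci
def K(ci):
    f=200/np.tan(np.radians(ci['vfov'])/2); return f,ci['cx'],ci['cy']
def world(ci,u,v,z):
    f,cx,cy=K(ci); c=np.stack([(u-cx)/f*z,(v-cy)/f*z,z],-1)
    R=cv2.Rodrigues(np.array(ci['rvec'],float))[0]
    return (c-np.array(ci['tvec']).ravel())@R
def cloud(d,ci):
    v,u=np.mgrid[:400,:640]; w=world(ci,u,v,d.astype(float)); w[d<=0]=np.nan; return w
def proj(ci,P):
    f,cx,cy=K(ci); R=cv2.Rodrigues(np.array(ci['rvec'],float))[0]
    c=np.atleast_2d(P)@R.T+np.array(ci['tvec']).ravel()
    return c[:,:2]/c[:,2:]*f+[cx,cy]
E
python3 - <<'E'
from h import *
print(readout.sense())
for n in ['scene','side']:
    p,d,ci=cap(n,n+'0.png'); w=cloud(d,ci); np.savez(n+'0.npz',p=p,d=d,w=w)
    print(n,ci)
    for t in ['lock_pin','stand','fixture','work_plate','cap_top','post_top','dowel','punch']:
        for r in spotter.regions_of(n,t)[:3]:
            m=r['pixels']; print(t,round(r['conf'],2),np.round(r['extent']),np.round(np.nanmedian(w[m],0)), m.sum())
E
```

```text
{'time_s': 0.0, 'joints': array([-2.23386213e-01,  3.13487882e-01,  1.49844170e+00,  4.04807190e-06,
        1.33098604e+00, -2.23364776e-01]), 'dq': array([-0.00057495, -0.00148165,  0.00081425, -0.00060656,  0.00078248,
       -0.00229678]), 'tau': array([-5.78409599e-04, -4.12261176e+01, -2.59742296e+01, -3.58453699e-04,
        4.11797926e-03, -1.23038126e-05]), 'eef_pos': array([5.24746060e+02, 5.37911824e-02, 2.30713950e+02]), 'ee_rot': array([-5.60783986e-04,  7.07114546e-01,  7.07098706e-01, -3.50842251e-04]), 'force': array([-0.00732365, -0.30562493,  0.12932711]), 'wrist_torque': array([ 0.05131065,  0.01483827, -0.02811484]), 'grip_width': 1.0018349535012716}
scene {'vfov': 44.84586876557331, 'cx': 328.46489769286933, 'cy': 193.96846912623582, 'rvec': array([ 1.79879874,  1.93056795, -0.61145299]), 'tvec': array([ 1.22693037e+00, -3.58242165e+02,  1.80915819e+03])}
lock_pin 0.61 [252. 193.  10.  12.] [ 488. -208.   62.] 100
lock_pin 0.42 [259. 170.  11.  13.] [ 399. -206.   47.] 92
stand 0.59 [238. 198.  53.  29.] [ 506. -251.   30.] 949
fixture 0.85 [333. 220.  84.  51.] 
[... 738 characters left out ...]
51.] 189
stand 0.67 [385. 317.  66.  58.] [ 480. -266.   30.] 1668
stand 0.65 [274. 165.  85.  31.] [524. 392.  22.] 724
fixture 0.84 [341. 218.  71.  85.] [547.  35.  36.] 2803
work_plate 0.88 [339. 221.  45.  41.] [553.  38.  42.] 865
work_plate 0.81 [200. 206.  53.  29.] [244. 328.   6.] 885
work_plate 0.76 [313. 379.  80.  38.] [ 274. -312.    6.] 2265
cap_top 0.68 [334. 192.  15.  37.] [561.  89. 138.] 162
cap_top 0.64 [474. 278.  40.  32.] [ 741. -274.   31.] 1017
cap_top 0.56 [339. 221.  43.  38.] [553.  39.  42.] 891
post_top 0.76 [340. 216.  75.  88.] [547.  43.  36.] 2626
punch 0.58 [404. 311.  10.  28.] [ 499. -299.   77.] 131
punch 0.16 [344. 219.  70.  82.] [548.  36.  36.] 2680
```

```bash
python3 -c "
import cv2,numpy as np
a=[cv2.imread('pics/%s0.png'%n) for n in('scene','side')]
cv2.imwrite('pics/both.png',np.vstack([cv2.resize(x,(480,300)) for x in a]))"
```

```text
(no output)
```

View pics/scene0.png

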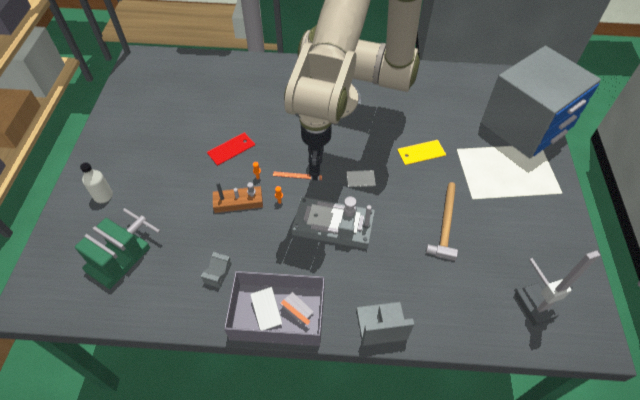

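View pics/side0.png

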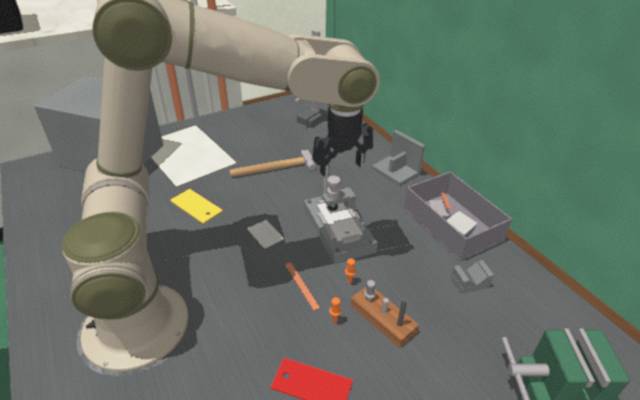

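Scene: candidates for the lock pin are the steel collared one in the stand at (251,187), and orange look-alikes at (257,170) and (279,194). The dowel is at (236,192) and the punch at (220,187). The side view has the steel pin at (370,290), and the orange ones at (350,270) and (336,309). I choose the steel collared pin in the stand and check it in one crop.

```bash
python3 - <<'E'
from h import *
s=np.load('scene0.npz'); t=np.load('side0.npz')
a=cv2.resize(s['p'][165:255,205:385],(720,360),interpolation=cv2.INTER_CUBIC)
b=cv2.resize(t['p'][270:350,330:430],(300,240),interpolation=cv2.INTER_CUBIC)
b2=cv2.resize(t['p'][170:265,295:385],(227,240),interpolation=cv2.INTER_CUBIC)
o=np.zeros((600,720,3),np.uint8); o[:360]=a; o[360:,:300]=b; o[360:,320:547]=b2
cv2.imwrite('pics/crop.png',o[:,:,::-1])
for n,q in(('scene',s),('side',t)):
    w=q['w']
    # stand region
    X,Y,Z=w[...,0],w[...,1],w[...,2]
    m=(X>440)&(X<560)&(Y<-170)&(Y>-340)
    mt=m&(abs(Z-30)<4); 
    print(n,'standtop',cv2.minAreaRect(w[mt][:,:2].astype(np.float32)))
    for lo,hi in((42,100),): 
        k=(m&(Z>lo)&(Z<hi)).astype(np.uint8); c,l,st,ce=cv2.connectedComponentsWithStats(k)
        for i in range(1,c):
            if st[i,4]>5: P=w[l==i]; print(' comp',st[i],np.round(np.median(P,0)),P.min(0).round(),P.max(0).round())
    m=(X>450)&(X<650)&(Y<200)&(Y>-120)
    for z,e in((44,2),(41,2),(33,3),(142,3),(130,3),(108,3),(88,3)):
        k=m&(abs(Z-z)<e)
        if k.sum()>5: print(' z',z,k.sum(),np.round(np.median(w[k],0)),cv2.minAreaRect(w[k][:,:2].astype(np.float32)))
E
```

```text
scene standtop ((492.9230651855469, -253.29898071289062), (65.77254486083984, 148.8756103515625), 12.752337455749512)
 comp [247 182   9  13  85] [ 489. -207.   67.] [ 473. -222.   43.] [ 497. -196.   91.]
 comp [217 185   7  13  49] [ 508. -297.   74.] [ 502. -305.   43.] [ 512. -292.  100.]
 comp [234 188   5   9  30] [ 497. -252.   60.] [ 487. -259.   44.] [ 502. -246.   74.]
 z 44 551 [560.  34.  44.] ((554.2852172851562, 16.628555297851562), (289.6824035644531, 109.0374526977539), 78.42999267578125)
 z 41 485 [557.  33.  41.] ((553.7617797851562, 19.493850708007812), (292.0331726074219, 115.35283660888672), 79.67171478271484)
 z 33 671 [581.  20.  34.] ((556.1788940429688, 49.86589813232422), (230.3163604736328, 125.45891571044922), 82.20758056640625)
 z 142 73 [566.  95. 143.] ((563.910400390625, 94.49481201171875), (31.383914947509766, 33.1358642578125), 80.2523422241211)
 z 130 20 [573. 147. 131.] ((574.7791137695312, 119.09956359863281), (14.053971290588379, 67.83024597167969), 7.803219795227051)
 z 108 45 [574. 100. 108.] ((570.6178588867188, 116.76469421386719), (75.554512
[... 622 characters left out ...]
, (284.98199462890625, 111.61602020263672), 81.16912078857422)
 z 41 665 [552.  39.  41.] ((548.4376831054688, 13.782791137695312), (285.0796813964844, 112.03009033203125), 80.03752899169922)
 z 33 839 [526. -20.  34.] ((557.056884765625, 53.029396057128906), (236.5501251220703, 122.73345947265625), 82.00770568847656)
 z 142 78 [562.  96. 143.] ((562.804443359375, 95.86714172363281), (32.22798538208008, 32.42888641357422), 11.0330810546875)
 z 108 48 [559.  91. 108.] ((568.7310791015625, 112.65007019042969), (71.34302520751953, 31.328969955444336), 71.56471252441406)
 z 88 194 [591.  88.  88.] ((581.3223266601562, 109.93013000488281), (75.46925354003906, 84.45929718017578), 79.1539306640625)
```

View pics/crop.png

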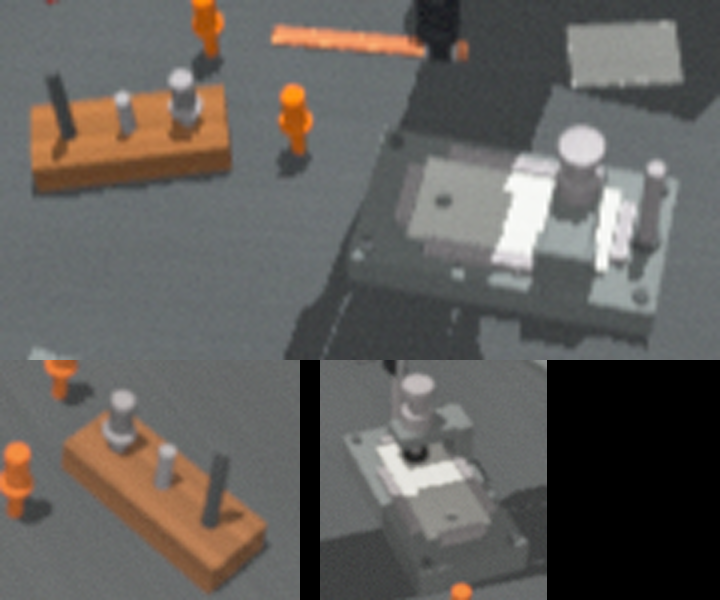

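The crop confirms the choice: the grey collared pin is at the stand's +y end (crop 183,97), with the dowel in the middle and the punch at the far end. The plate hole (crop 443,200) is in the −y half of the fixture. The wrist camera is already over the fixture, so I take a picture from here.

```bash
python3 - <<'E'
from h import *
p,d,ci=cap('wrist','w0.png'); w=cloud(d,ci); np.savez('w0.npz',p=p,d=d,w=w); print(ci)
R=cv2.Rodrigues(np.array(ci['rvec']))[0]; print('cam',-R.T@np.ravel(ci['tvec']),R[2])
for n,P in (('hole',[548.9,-3,41]),('cap',[563,95.5,142]),('post',[570,149.5,130])): print(n,proj(ci,P))
E
```

```text
{'vfov': 58.67297285965179, 'cx': 316.6794276443985, 'cy': 202.982119572064, 'rvec': array([-2.82391460e+00, -3.84608339e-04, -4.01877884e-05]), 'tvec': array([-524.01752112,  -40.56356767,  380.29413401])}
cam [524.00136243  80.39688717 373.92821039] [ 7.02930575e-05 -3.12361610e-01 -9.49963273e-01]
hole [[342.54484239 177.2388814 ]]
cap [[381.0596075   59.74609588]]
post [[394.61385248 -37.19618133]]
```

View pics/w0.png

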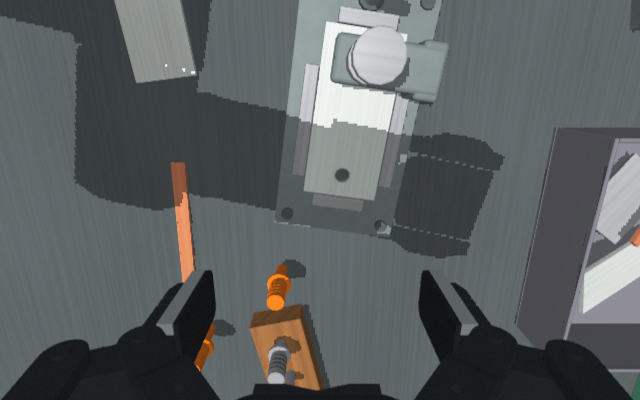

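Call:
step_arm:
  plan: "-5 -1 0.5 0 100; -10 -2 1 0 100; -15 -3 1.5 0 100; -20.8 -4.2 2 0 100; -20.8 -4.2 2 0 100; -20.8 -4.2 2 0 100; -20.8 -4.2 2 0 100; -20.8 -4.2 2 0 100"

```text
time_s: 1.75
eef_pos: [483.4, -206.6, 211.5]
ee_rot: [0.0, 0.706, 0.708, 0.0]
force: [-0.4, -2.0, 0.3]
grip_width: 0.998
```

Wrist view: the plate hole is at (342,175), 2 px from its predicted spot, and the cap is at (378,55). The lock pin was behind the fingers at (279,360).

```bash
python3 - <<'E'
from h import *
# hole centroid
q=np.load('w0.npz'); p,d=q['p'],q['d']; g=p.astype(int).sum(2)
ci={'vfov': 58.67297285965179,'cx':316.6794276443985,'cy':202.982119572064,'rvec':np.array([-2.82391460e+00,-3.84608339e-04,-4.01877884e-05]),'tvec':np.array([-524.01752112,-40.56356767,380.29413401])}
sub=g[160:192,326:360]; print('thr',sub.min(),np.median(sub))
k=(sub<(sub.min()+np.median(sub))/2); v,u=np.nonzero(k); c=(u.min()+u.max())/2+326,(v.min()+v.max())/2+160
print('hole px',c,u.min()+326,u.max()+326,v.min()+160,v.max()+160)
def onz(ci,u,v,z):
    a=world(ci,np.array(u*1.),np.array(v*1.),np.array(100.)); o=world(ci,np.array(0.),np.array(0.),np.array(0.)); t=(z-o[2])/(a[2]-o[2]); return o+t*(a-o)
print('hole',onz(ci,c[0],c[1],41))
k=np.abs(q['w'][...,2]-142)<2; P=q['w'][k]; print('cap',cv2.minEnclosingCircle(P[:,:2].astype(np.float32)),len(P))
k=(np.abs(q['w'][...,2]-41)<1.5)&(abs(q['w'][...,0]-555)<60); print('plate',cv2.minAreaRect(q['w'][k][:,:2].astype(np.float32)))
s=readout.sense(); print(s['eef_pos'])
p,d,ci=cap('wrist','w1.png'); w=cloud(d,ci); np.savez('w1.npz',p=p,d=d,w=w)
print('pred',proj(ci,[[482.5,-207.6,83],[482.5,-207.6,50]]))
X,Y,Z=w[...,0],w[...,1],w[...,2]; m=(abs(X-483)<28)&(abs(Y+208)<28)
for z,e in((83,2),(50,2.5)):
    P=w[m&(abs(Z-z)<e)][:,:2].astype(np.float32); print(z,len(P),cv2.minEnclosingCircle(P),P.mean(0))
for r in spotter.regions_of('wrist','lock_pin'): 
    print(r['conf'],r['extent'],np.nanmedian(w[r['pixels']],0))
E
```

```text
thr 181 439.0
hole px (np.float64(341.5), np.float64(175.0)) 335 348 169 181
hole [547.84617878  -0.79031329  41.        ]
cap ((561.8078002929688, 98.07079315185547), 16.783700942993164) 2539
plate ((540.8795166015625, -52.339263916015625), (408.1743469238281, 95.70047760009766), 82.09893035888672)
[ 483.43282317 -206.63766799  211.50562318]
pred [[316.6806611  193.68279106]
 [316.66899113 182.94334659]]
83 366 ((481.7076721191406, -205.20477294921875), 8.913540840148926) [ 481.62732 -204.9703 ]
50 234 ((481.5234680175781, -204.7211456298828), 12.921390533447266) [ 481.6906  -199.59692]
0.91 [213.7, 177.9, 37.6, 34.1] [ 396.05190829 -200.01820799   60.92927024]
0.86 [316.2, 77.9, 33.8, 34.0] [ 483.29240804 -121.27736837   72.0808655 ]
0.75 [317.0, 183.7, 28.0, 36.8] [ 481.16769457 -201.08393643   76.66925869]
```

View pics/w1.png

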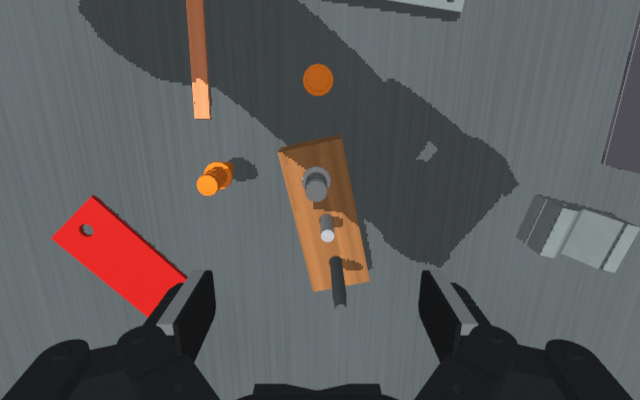

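The wrist view shows the steel pin at (316,183) under the gripper, with nothing beside it along the jaw direction. Pin-to-hole displacement agrees between cameras: (66.1, 204.3) from the wrist, (66.4, 204.6) from the fixed pair. I descend to grasp.

Call:
step_arm:
  plan: "0 -0.1 4 0 60; 0 -0.15 8 0 60; 0 -0.15 12 0 60; 0 -0.15 14 0 60; 0 -0.15 15 0 60; 0 -0.15 15.7 0 60; 0 -0.15 15.7 0 60; 0 -0.15 15.7 0 60"
  grip_force: 40

```text
time_s: 2.65
eef_pos: [482.1, -208.2, 55.3]
ee_rot: [0.001, 0.707, 0.707, 0.0]
force: [-0.5, -0.1, 0.2]
grip_width: 0.598
```

Call:
step_arm:
  plan: "0 0 0 0 0; 0 0 0 0 0; 0 0 0 0 0; 0 0 0 0 0; 0 0 0 0 0; 0 0 0 0 0; 0 0 0 0 0"
  grip_force: 60

```text
time_s: 3.35
eef_pos: [481.9, -208.3, 55.0]
ee_rot: [0.001, 0.707, 0.707, 0.0]
force: [-0.1, 0.3, 6.7]
grip_width: 0.189
```

Call:
step_arm:
  plan: "0 0 -0.5 0 0; 0 0 -2 0 0; 0 0 -5 0 0; 0 0 -8 0 0; 0 0 -10 0 0; 0 0 -10 0 0; 0 0 -10 0 0"

```text
time_s: 4.05
eef_pos: [481.1, -207.8, 153.6]
ee_rot: [-0.0, 0.707, 0.707, -0.0]
force: [0.4, 0.2, -1.7]
grip_width: 0.187
```

```bash
python3 - <<'E'
from h import *
print(readout.sense())
t,dt,_=cap('side'); s,ds,_=cap('scene'); p,d,ci=cap('wrist'); w=cloud(d,ci); np.savez('w2.npz',p=p,d=d,w=w)
o=np.vstack([cv2.resize(t[210:330,290:450],(480,360)),cv2.resize(s[140:220,215:322],(480,360))]) 
o=np.hstack([cv2.resize(o,(400,600)),cv2.resize(p[:, 160:480],(400,500)) if 0 else cv2.copyMakeBorder(cv2.resize(p[:,120:520],(400,400)),0,200,0,0,0)])
cv2.imwrite('pics/g.png',o[:,:,::-1])
for c in('side','wrist'):
    W=w if c=='wrist' else cloud(dt,cams.camera_info('side'))
    for r in spotter.regions_of(c,'lock_pin'): print(c,r['conf'],np.round(r['extent']),np.nanmedian(W[r['pixels']],0))
E
```

```text
{'time_s': 4.05, 'joints': array([-6.31381477e-01,  3.85472704e-01,  1.60933353e+00, -9.09629498e-05,
        1.14778176e+00, -6.31379942e-01]), 'dq': array([-0.00030615,  0.02270017,  0.01549299, -0.00125724, -0.00348077,
        0.00064582]), 'tau': array([ 5.69136045e-02, -4.48053181e+01, -2.53711724e+01,  1.73317098e-03,
        3.79743555e-02,  6.58351291e-05]), 'eef_pos': array([ 481.14132501, -207.77652317,  153.60870177]), 'ee_rot': array([-4.85420278e-04,  7.07094019e-01,  7.07119367e-01, -1.17319951e-04]), 'force': array([ 0.41702616,  0.18709316, -1.7440919 ]), 'wrist_torque': array([-0.00589379, -0.00064254,  0.04520212]), 'grip_width': 0.1865650821026534}
side 0.67 [335. 309.  10.  28.] [ 390.18827841 -209.3233014    50.97687569]
side 0.64 [373. 263.  10.  24.] [ 481.22030548 -212.07739249  149.77943407]
side 0.63 [350. 270.   9.  29.] [ 481.11342925 -127.05140924   47.23890881]
wrist 0.88 [195. 199.  52.  42.] [ 396.01639986 -199.92277017   58.86387925]
wrist 0.61 [320. 272.  50. 103.] [ 480.04040856 -198.76202724  173.14128422]
wrist 0.59 [321.  77.  39.  41.] [ 482.29341215 -121.5135799    72.32393393]
```

View pics/g.png

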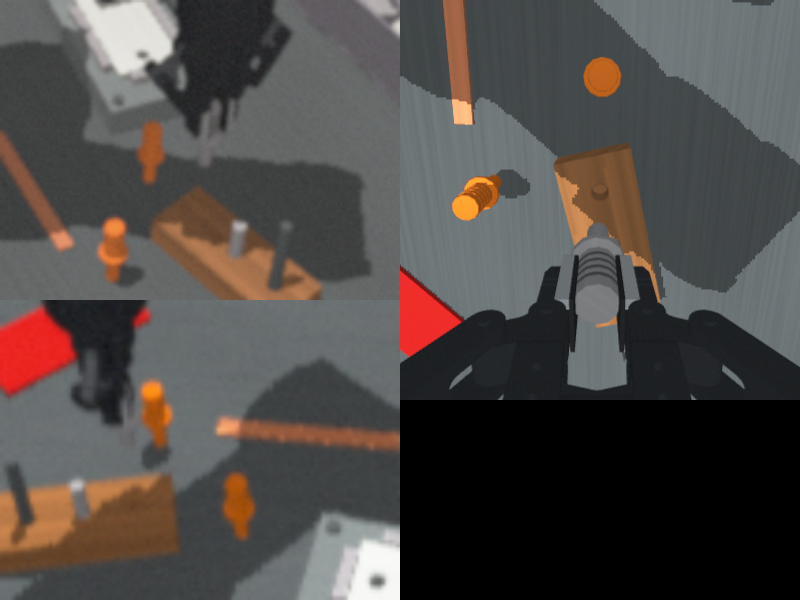

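The pin is lifted out of the stand, held upright and central between the pads (composite 597,265). I measure its axis in the same camera against the hole.

```bash
python3 - <<'E'
from h import *
q=np.load('w2.npz'); w=q['w']; p=q['p'].astype(int)
sat=p.max(2)-p.min(2); u=np.arange(640)[None,:]; v=np.arange(400)[:,None]
m=(u>285)&(u<350)&(v>215)&(v<335)&(w[...,2]>90)&(w[...,2]<200)
Z=w[...,2]
h,e=np.histogram(Z[m],bins=np.arange(90,200,4)); print(list(zip(e,h)))
zt=np.nanpercentile(Z[m&(v>285)],70); print('ztop',zt)
P=w[m&(abs(Z-zt)<2)&(u>292)&(u<345)][:,:2].astype(np.float32); print('top',cv2.minEnclosingCircle(P),len(P))
zc=zt-33
P=w[m&(abs(Z-zc)<2)][:,:2].astype(np.float32); print('collar',cv2.minEnclosingCircle(P),len(P),P.min(0),P.max(0))
from scipy.optimize import least_squares
for lo,hi,r in((zt-28,zt-3,9),(zt-70,zt-40,6)):
    Q=w[m&(Z>lo)&(Z<hi)]; Q=Q[abs(Q[:,0]-480.5)<r-1]
    if len(Q)>10:
        f=least_squares(lambda c:np.hypot(Q[:,0]-c[0],Q[:,1]-c[1])-r,[480.5,-206],loss='soft_l1'); print('cyl',r,len(Q),f.x,np.median(abs(f.fun)))
E
```

```text
[(np.int64(90), np.int64(0)), (np.int64(94), np.int64(0)), (np.int64(98), np.int64(0)), (np.int64(102), np.int64(0)), (np.int64(106), np.int64(0)), (np.int64(110), np.int64(47)), (np.int64(114), np.int64(54)), (np.int64(118), np.int64(62)), (np.int64(122), np.int64(49)), (np.int64(126), np.int64(12)), (np.int64(130), np.int64(0)), (np.int64(134), np.int64(0)), (np.int64(138), np.int64(0)), (np.int64(142), np.int64(101)), (np.int64(146), np.int64(596)), (np.int64(150), np.int64(101)), (np.int64(154), np.int64(226)), (np.int64(158), np.int64(257)), (np.int64(162), np.int64(295)), (np.int64(166), np.int64(329)), (np.int64(170), np.int64(327)), (np.int64(174), np.int64(397)), (np.int64(178), np.int64(1719)), (np.int64(182), np.int64(203)), (np.int64(186), np.int64(334)), (np.int64(190), np.int64(336)), (np.int64(194), np.int64(75))]
ztop 186.32341329579683
top ((480.54608154296875, -205.4053497314453), 13.202055931091309) 110
collar ((479.8114929199219, -198.26065063476562), 8.153400421142578) 121 [ 471.69626 -200.61517] [ 487.9497 -195.3619]
cyl 9 2567 [ 480.18445315 -205.00493065] 1.0999625613909307
cyl 6 186 [ 480.14607664 -204.31892646] 0.5748724867495376
```

Call:
step_arm:
  plan: "4 1.3 0 0 0; 8 2.6 0 0 0; 12 3.9 0 0 0; 16 5.3 0 0 0; 19 6.3 1 0 0; 20.4 6.7 3 0 0; 20.4 6.7 5 0 0; 20.4 6.7 5.5 0 0; 20.4 6.7 5.5 0 0; 20.4 6.7 5.5 0 0"

```text
time_s: 5.3
eef_pos: [548.9, -4.5, 100.0]
ee_rot: [0.0, 0.707, 0.707, 0.0]
force: [0.7, 0.9, -1.1]
grip_width: 0.191
```

```bash
python3 - <<'E'
from h import *
print(readout.sense()['eef_pos'],readout.sense()['force'])
p,d,ci=cap('wrist'); w=cloud(d,ci); np.savez('w3.npz',p=p,d=d,w=w,rvec=ci['rvec'],tvec=ci['tvec']); t,_,_=cap('side')
print('tip pred',proj(ci,[[548.4,-3.8,53],[548.4,-3.8,41]]))
o=np.hstack([cv2.resize(p[130:330,240:400],(480,600)),cv2.copyMakeBorder(cv2.resize(t[170:270,300:380],(320,400)),0,200,0,0,0)]); cv2.imwrite('pics/a.png',o[:,:,::-1])
E
```

```text
[548.89683186  -4.490199   100.04925015] [ 0.66752487  0.91290782 -1.07451825]
tip pred [[317.45123759 231.55158077]
 [317.38980769 223.88133911]]
```

View pics/a.png

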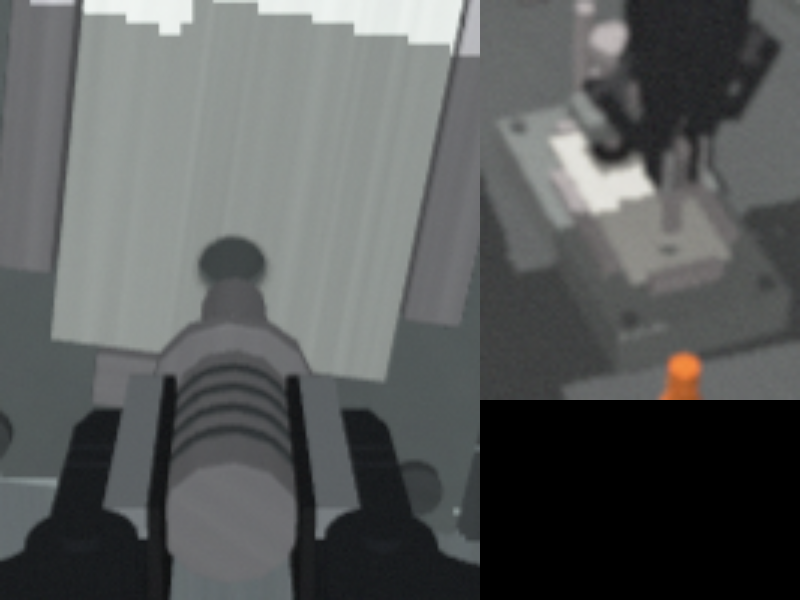

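```bash
python3 - <<'E'
from h import *
from scipy.optimize import least_squares
q=np.load('w3.npz'); w=q['w'];p=q['p'].astype(int).sum(2)
ci=dict(vfov=58.67297285965179,cx=316.6794276443985,cy=202.982119572064,rvec=q['rvec'],tvec=q['tvec'])
def onz(u,v,z):
    a=world(ci,np.array(u*1.),np.array(v*1.),np.array(100.)); o=world(ci,np.array(0.),np.array(0.),np.array(0.)); t=(z-o[2])/(a[2]-o[2]); return (o+t*(a-o)).round(2)
print('rows col317',[(r,p[r,317],w[r,317].round(1)) for r in range(204,244,2)])
for r in (212,216,219): 
    print(r,[ (c,p[r,c]) for c in range(302,334)])
Z=w[...,2]; u=np.arange(640)[None,:]; v=np.arange(400)[:,None]
m=(u>304)&(u<332)&(v>215)&(v<245)&(Z>50)&(Z<92)
Q=w[m]; print('tipz',Q[:,2].min(),'colmed',Q[:,0].min(),Q[:,0].max())
Q=Q[(Q[:,2]>60)&(Q[:,2]<85)]
for zlo,zhi in((60,85),(58,72),(72,86)):
    S=Q[(Q[:,2]>zlo)&(Q[:,2]<zhi)]
    f=least_squares(lambda c:np.hypot(S[:,0]-c[0],S[:,1]-c[1])-6,[548,-3],loss='soft_l1'); print('shank',f.x,len(S),np.median(abs(f.fun)))
# hole boundary: dark pixels on row above tip
H=[(r,c) for r in range(204,224) for c in range(300,335) if p[r,c]<260]
# refit circle to upper hole edge points projected on z=41
E=[]
for c in range(307,329):
    for r in range(200,224):
        if p[r,c]<280: E.append(onz(c,r-.5,41)[:2]); break
E=np.array(E); f=least_squares(lambda k:np.hypot(E[:,0]-k[0],E[:,1]-k[1])-7,[548,-3],loss='soft_l1'); print('hole',f.x,np.median(abs(f.fun)))
E
```

```text
rows col317 [(204, np.int64(443), array([548.2,   8.9,  40.8])), (206, np.int64(440), array([548.2,   7.4,  40.1])), (208, np.int64(359), array([548.2,   5.5,  38.4])), (210, np.int64(202), array([548.2,  -7.9,   3.8])), (212, np.int64(203), array([548.2,  -8. ,   7.7])), (214, np.int64(203), array([548.2,  -7.5,  13.3])), (216, np.int64(203), array([548.2,  -7.8,  16.4])), (218, np.int64(207), array([548.2,  -7.7,  20.4])), (220, np.int64(203), array([548.2,  -8.4,  22.4])), (222, np.int64(225), array([548.1,   4.3,  58.8])), (224, np.int64(261), array([548.1,   4.5,  62.1])), (226, np.int64(260), array([548.1,   4. ,  63.8])), (228, np.int64(262), array([548.1,   4.2,  67.1])), (230, np.int64(267), array([548.1,   3.9,  69.2])), (232, np.int64(265), array([548.1,   4.1,  72.4])), (234, np.int64(272), array([548.1,  10.7,  90.5])), (236, np.int64(269), array([548.1,  11. ,  93.5])), (238, np.int64(338), array([548.1,  10.4,  94.4])), (240, np.int64(345), array([548.1,   9.9,  95.3])), (242, np.int64(343), array([548.1,   9. ,  95.6]))]
212 [(302, np.int64(434)), (303, np.int64(441))
[... 1671 characters left out ...]
int64(204)), (316, np.int64(204)), (317, np.int64(201)), (318, np.int64(198)), (319, np.int64(204)), (320, np.int64(202)), (321, np.int64(204)), (322, np.int64(196)), (323, np.int64(199)), (324, np.int64(195)), (325, np.int64(196)), (326, np.int64(194)), (327, np.int64(226)), (328, np.int64(296)), (329, np.int64(383)), (330, np.int64(406)), (331, np.int64(428)), (332, np.int64(439)), (333, np.int64(443))]
tipz 57.73164715156713 colmed 542.4980843888225 554.5401989611069
shank [548.26539223  -1.81363565] 193 0.14301949273274417
shank [548.27699783  -1.82451918] 169 0.12823330491900276
shank [548.03686913  -1.74449716] 24 0.18433276623332961
hole [548.21151759  -0.99894425] 0.12176099603108703
```

The tip is 0.8 mm short of the hole centre in y, and x agrees within 0.1 mm. I correct that and descend in stages, watching the force.

Call:
step_arm:
  plan: "0.08 0 0.5 0 0; 0.08 0 0.9 0 0; 0.08 0 1.2 0 0; 0.08 0 1.5 0 0; 0.08 0 1.8 0 0; 0.08 0 2 0 0; 0.08 0 2 0 0"

```text
time_s: 6.1
eef_pos: [548.4, -3.2, 79.0]
ee_rot: [-0.0, 0.707, 0.707, -0.0]
force: [-0.2, -0.1, -1.1]
grip_width: 0.188
```

Call:
step_arm:
  plan: "0 0 0.2 0 0; 0 0 0.4 0 0; 0 0 0.6 0 0; 0 0 0.8 0 0; 0 0 1 0 0; 0 0 1 0 0"

```text
time_s: 6.7
eef_pos: [548.4, -3.2, 69.0]
ee_rot: [-0.0, 0.707, 0.707, -0.0]
force: [-0.2, 0.0, -1.5]
grip_width: 0.19
```

Call:
step_arm:
  plan: "0 0 0.3 0 0; 0 0 0.6 0 0; 0 0 0.9 0 0; 0 0 1.2 0 0; 0 0 1.4 0 0; 0 0 1.5 0 0; 0 0 1.5 0 0"

```text
time_s: 7.4
eef_pos: [548.5, -3.2, 54.2]
ee_rot: [-0.0, 0.707, 0.707, -0.0]
force: [1.1, -0.6, -1.6]
grip_width: 0.19
```

Call:
step_arm:
  plan: "0 0 0.1 0 0; 0 0 0.2 0 0; 0 0 0.3 0 0; 0 0 0.4 0 0; 0 0 0.4 0 0"

```text
time_s: 7.9
eef_pos: [548.7, -3.3, 51.1]
ee_rot: [0.0, 0.707, 0.707, 0.0]
force: [-3.4, -0.2, 7.0]
grip_width: 0.188
```

Call:
step_arm:
  plan: "0 0 0.1 0 0; 0 0 0.1 0 0; 0 0 0.1 0 0"

```text
time_s: 8.2
eef_pos: [548.7, -3.2, 51.0]
ee_rot: [0.0, 0.707, 0.707, 0.0]
force: [-6.7, 0.8, 16.0]
grip_width: 0.188
```

Call:
step_arm:
  plan: "0 0 -0.1 0 60; 0 0 -0.1 0 60; 0 0 -0.1 0 60; 0 0 -0.1 0 60; 0 0 -0.1 0 60; 0 0 -2 0 60; 0 0 -5 0 60; 0 0 -9 0 60; 0 0 -12 0 60; 0 0 -14 0 60"

```text
time_s: 9.2
eef_pos: [549.0, -3.3, 191.7]
ee_rot: [0.001, 0.707, 0.707, 0.001]
force: [-0.0, -0.3, 0.0]
grip_width: 0.598
```

```bash
python3 - <<'E'
from h import *
s=readout.sense(); print(s['eef_pos'],s['force'],s['grip_width'])
p,d,ci=cap('wrist'); w=cloud(d,ci); t,dt,_=cap('side')
m=(abs(w[...,0]-548)<20)&(abs(w[...,1]+2)<20); Z=w[...,2]
for z in(79,46): P=w[m&(abs(Z-z)<1.5)]; print(z,len(P),np.median(P,0) if len(P) else '', cv2.minEnclosingCircle(P[:,:2].astype(np.float32)) if len(P) else '')
k=np.abs(Z-142)<2; P=w[k]; print('cap',cv2.minEnclosingCircle(P[:,:2].astype(np.float32)),len(P),np.median(P[:,2]))
X,Y=w[...,0],w[...,1]; print('hist',np.histogram(Z[m],bins=np.arange(36,86,2)))
k=(np.abs(Z-130)<2)&(abs(X-569)<15)&(abs(Y-151)<15);P=w[k]; print('post',len(P),np.median(P,0) if len(P) else '')
o=np.hstack([cv2.resize(p,(560,350)),cv2.resize(t[170:270,300:380],(240,300),interpolation=cv2.INTER_CUBIC)[:300]  if 0 else cv2.resize(t[170:270,300:380],(240,350))]); cv2.imwrite('pics/b.png',o[:,:,::-1])
E
```

```text
[548.96405402  -3.29807358 191.67841186] [-0.02603187 -0.3289066   0.00962364] 0.5975984666459848
79 403 [5.47784794e+02 2.27521670e-01 7.88521863e+01] ((547.8018798828125, -0.21626237034797668), 8.884202003479004)
46 252 [546.57622939   5.86220301  45.78722241] ((542.1031494140625, -6.126051902770996), 20.810165405273438)
cap ((561.9664306640625, 98.20372009277344), 16.948768615722656) 3819 141.88094792752665
hist (array([   0,  109, 1018,  124,  163,  111,    9,    6,   15,   21,    4,
         19,   18,    2,   18,   16,    6,   25,   17,   18,   61,  349,
         14,    0]), array([36, 38, 40, 42, 44, 46, 48, 50, 52, 54, 56, 58, 60, 62, 64, 66, 68,
       70, 72, 74, 76, 78, 80, 82, 84]))
post 0
```

View pics/b.png

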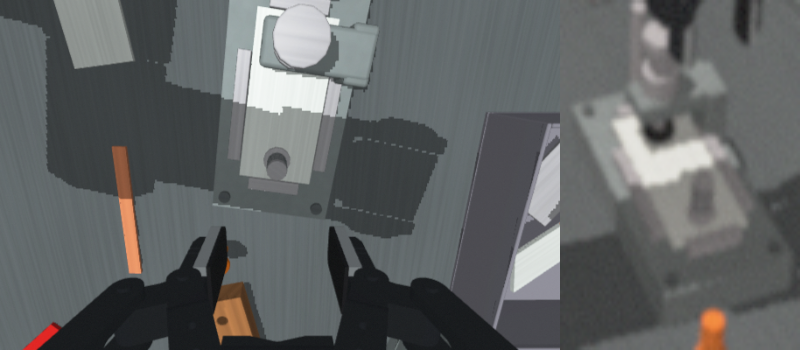

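The pin is home: its top is at z 78.9 (expected 79) and its collar is on the plate (b.png 277,163). I now move over the cap with the fingers shut.

Call:
step_arm:
  plan: "3 0.4 0 0 0; 6.5 0.9 0 0 0; 9 1.3 0 0 0; 9.9 1.4 1 0 0; 9.9 1.4 2.5 0 0; 9.9 1.4 3.5 0 0; 9.9 1.4 4 0 0; 9.9 1.4 4 0 0; 9.9 1.4 4 0 0"

```text
time_s: 10.2
eef_pos: [562.7, 95.4, 149.6]
ee_rot: [0.0, 0.707, 0.707, 0.0]
force: [-0.2, 0.2, 0.3]
grip_width: -0.001
```

Call:
step_arm:
  plan: "0 0 0.3 0 0; 0 0 0.6 0 0; 0 0 0.6 0 0; 0 0 0.6 0 0"

```text
time_s: 10.6
eef_pos: [562.5, 95.8, 143.3]
ee_rot: [0.0, 0.707, 0.707, -0.0]
force: [0.5, -0.3, 0.1]
grip_width: 0.001
```

Call:
step_arm:
  plan: "0 0 0.1 0 0; 0 0 0.1 0 0; 0 0 0.1 0 0"

```text
time_s: 10.9
eef_pos: [562.5, 95.8, 142.3]
ee_rot: [0.0, 0.707, 0.707, 0.0]
force: [-0.9, -0.2, 0.0]
grip_width: 0.0
```

Call:
step_arm:
  plan: "0 0 0.1 0 0; 0 0 0.1 0 0; 0 0 0.1 0 0"

```text
time_s: 11.2
eef_pos: [562.6, 95.8, 141.4]
ee_rot: [0.0, 0.707, 0.707, 0.0]
force: [-0.6, 0.3, 0.9]
grip_width: -0.005
```

Call:
step_arm:
  plan: "0 0 0.1 0 0; 0 0 0.1 0 0; 0 0 0.1 0 0"

```text
time_s: 11.5
eef_pos: [562.6, 95.8, 140.4]
ee_rot: [0.0, 0.707, 0.707, 0.0]
force: [-0.2, -0.2, 1.9]
grip_width: 0.003
```

Call:
step_arm:
  plan: "0 0 0.2 0 0; 0 0 0.4 0 0; 0 0 0.6 0 0; 0 0 0.8 0 0; 0 0 0.95 0 0; 0 0 0.95 0 0; 0 0 0.95 0 0"

```text
time_s: 12.2
eef_pos: [562.7, 95.8, 131.7]
ee_rot: [0.0, 0.707, 0.707, 0.0]
force: [-2.6, 0.2, 10.1]
grip_width: -0.004
```

```bash
cat > chk.py <<'E'
from h import *
s=readout.sense(); print(s['eef_pos'],s['force'])
for n in('side','scene','wrist'):
    D=[]
    for i in range(4):
        p,d,ci=cap(n); D.append(cloud(d,ci))
    w=np.nanmedian(D,0); X,Y,Z=[w[...,i] for i in range(3)]
    for nm,c,r in(('cap',(562.5,96),15),('post',(570.3,149.5),6),('pin',(548,-2.5),7)):
        if n=='wrist': c=(c[0]-.7,c[1]+2.5)
        k=(np.hypot(X-c[0],Y-c[1])<r)&(Z>(122 if nm!='pin' else 75))&(Z<(134.5 if nm!='pin' else 83))
        if k.sum()>3: print(n,nm,k.sum(),'z med',np.median(Z[k]).round(2),'top75',np.percentile(Z[k],[50,75,90]).round(2))
    cv2.imwrite('pics/chk_%s.png'%n,p[:,:,::-1])
E
python3 chk.py
```

```text
[562.66409617  95.78411848 131.7441213 ] [-2.57225784  0.19574779 10.1046897 ]
side cap 39 z med 132.03 top75 [132.03 133.18 133.53]
side post 8 z med 125.38 top75 [125.38 127.45 128.63]
side pin 16 z med 79.86 top75 [79.86 80.42 80.86]
scene cap 24 z med 132.63 top75 [132.63 133.11 133.42]
scene post 15 z med 130.75 top75 [130.75 132.1  132.5 ]
scene pin 16 z med 79.89 top75 [79.89 81.31 82.14]
wrist cap 1153 z med 131.71 top75 [131.71 131.92 132.13]
wrist post 685 z med 129.98 top75 [129.98 130.21 130.42]
```

The wrist depth shows the cap 1.73 mm above the post, and the TCP height agrees. I press that much further.

Call:
step_arm:
  plan: "0 0 0.1 0 0; 0 0 0.18 0 0; 0 0 0.18 0 0; 0 0 0.18 0 0; 0 0 0.18 0 0"

```text
time_s: 13.3
eef_pos: [562.7, 95.8, 130.2]
ee_rot: [0.0, 0.707, 0.707, 0.0]
force: [-4.3, 0.3, 12.1]
grip_width: 0.001
```

```bash
python3 chk.py
```

```text
[562.66967911  95.8034571  130.16629657] [-4.3411473   0.29807072 12.143926  ]
side cap 38 z med 130.91 top75 [130.91 131.62 132.22]
side post 4 z med 124.32 top75 [124.32 124.39 124.49]
side pin 20 z med 79.66 top75 [79.66 79.92 80.79]
scene cap 29 z med 131.44 top75 [131.44 132.58 132.97]
scene post 14 z med 131.11 top75 [131.11 131.73 132.18]
scene pin 16 z med 80.61 top75 [80.61 81.47 81.78]
wrist cap 1171 z med 130.1 top75 [130.1  130.32 130.52]
wrist post 701 z med 129.98 top75 [129.98 130.2  130.41]
```

Call:
step_arm:
  plan: "0 0 0.015 0 0; 0 0 0.015 0 0; 0 0 0.015 0 0; 0 0 0.015 0 0"

```text
time_s: 14.3
eef_pos: [562.7, 95.8, 130.0]
ee_rot: [0.0, 0.707, 0.707, 0.0]
force: [-4.4, 0.3, 12.1]
grip_width: 0.001
```

```bash
python3 chk.py; python3 -c "
import cv2,numpy as np
a=cv2.imread('pics/chk_wrist.png');b=cv2.imread('pics/chk_side.png')[150:350,280:440]
cv2.imwrite('pics/fin.png',np.hstack([cv2.resize(a,(520,325)),cv2.resize(b,(260,325))]))"
```

```text
[562.67519183  95.80386338 130.02212357] [-4.35563495  0.27218508 12.07335554]
side cap 36 z med 131.03 top75 [131.03 131.62 132.26]
side post 7 z med 124.79 top75 [124.79 126.96 128.48]
side pin 17 z med 80.32 top75 [80.32 80.81 81.03]
scene cap 30 z med 131.22 top75 [131.22 132.06 133.03]
scene post 12 z med 130.28 top75 [130.28 131.31 132.04]
scene pin 15 z med 80.76 top75 [80.76 81.36 81.56]
wrist cap 1167 z med 129.99 top75 [129.99 130.18 130.41]
wrist post 699 z med 130.0 top75 [130.   130.21 130.43]
```

View pics/fin.png

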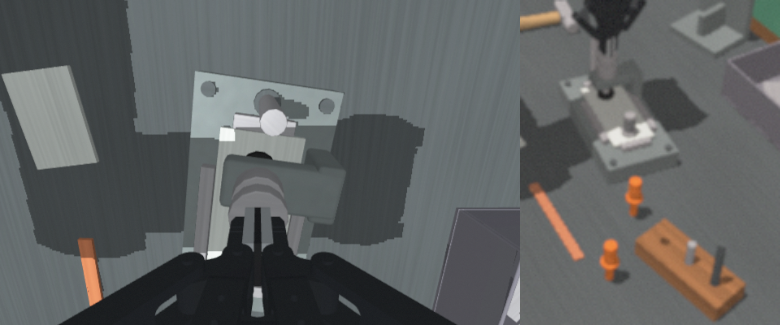

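The fingers press the cap (fin.png 258,195) level with the post (273,122). The pin stands in the plate (side crop 630,120), and the other pieces are in place. I hand the job in.

```bash
python3 -c "
from h import *
print(workorder.finish_job())"
```

```text
the job is handed in; nothing more can be done
None
```

I pushed the steel collared lock pin through the plate into the fixture and let go of it. I then pressed the plunger cap level with the setting post and handed the job in while still holding it there, at about 15 s.

**Pin:** After I let go, the wrist camera showed the pin's top at z 78.9 mm (79 expected), so the collar is on the plate. It seated against a 16 N push. In the later checks the fixed cameras put it at 79.7–80.8 mm; their depth there is noisier.

**Plunger:** In the last wrist check the cap top was at 129.99 mm and the post top at 130.00 mm. The tool height was 130.02 mm and the push 12.1 N (about 12 N expected). There was also a steady sideways force of 4.4 N.

**Disagreements:** The fixed cameras' few pixels did not confirm this level to the millimetre:
- The scene camera put the cap at 131.2 mm and the post at 130.3 mm.
- The side camera put the cap at 131.0 mm and gave no usable reading of the post's top.

The dowel, punch and orange look-alikes still stood in place in the last picture. I did not check the other pieces separately.

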